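# Flick the press feed wheel and brake it on its mark

## Robot

A 6-joint arm with a two-finger parallel gripper is mounted at the origin on the work surface. World frame = base frame: x ahead of the robot, y to its left, z up, the work surface at z = 0. Lengths are in m, angles in rad, forces in N, time in s.
With the tool pointing down it reaches from about 0.375 to 0.9 m from the base axis. Payload 3.1 kg.
Tool frame: the origin (TCP) lies midway between the tips of the shut fingers; the grasp point (between the pads) lies 19 mm behind it; z points along the fingers, y is the line along which they close (so a half turn about z gives the same grasp; the last joint's range is limited). The gripper opens to 85 mm and grips with 20 to 120 N. Pads are 22 mm wide; open, the fingers measure 114 mm over their backs; the gripper's body (76 mm by 85 mm) begins 54 mm behind the grasp point. The pads swing forward as they close: fully open they stand 13 mm farther back than shut.
Start: joints at [1.02, 0.527, 1.433, -0, 1.181, -0.178], TCP at [0.227, 0.582, 0.231] pointing down, gripper open.
Joint ranges: [-3.08, 3.08], [-0.75, 2.2], [0.22, 2.44], [-1.43, 4.57], [0, 2.65], [-2.85, 2.85]. Speed limits (rad/s): [2.79, 2.79, 3.14, 3.14, 3.14, 3.14].

## Interface

Orientations are given as a unit quaternion [x, y, z, w].
In Python, from station import manip gives the robot as it stands. The module is installed in compiled form; this text tells all that it offers.
- The arm moves only by the tool apply_moves, never from a script. Its arguments are lists of equal length, an entry for each row: "claw": the gripper's target within -1 to 1 (fully open at 1, half-way at 0, shut at -1); "travel": the shift along the tool's x, y, z scaled (see below), a list of three; "turn": the turn, a rotation vector about the tool's x, y, z scaled (see below), a list of three. In form: {"claw": [claw, ...], "travel": [[dx, dy, dz], ...], "turn": [[rx, ry, rz], ...]}. A call has 1 to 5 rows; each row is the pose to reach, as a shift and turn from the pose commanded when the call began, along the tool's axes at that moment, turning the shorter way round; what a row does not reach only later rows make up. The controller multiplies each number of a shift by 800 mm and each number of a turn by 180 degrees. A row lasts 1/12 s, in which the tool goes at most 41.7 mm and 7.16 degrees, less where a joint would pass 70% of its speed; a pose out of reach is approached as far as the arm can. A call with a number of a shift or a turn outside -1 to 1 is refused whole. A call with a gripper value outside its range is refused whole. The fingers move at their own pace and stop on an object; "newtons" is the grip in N (left out, the last holds). Time passes only in rows, so rows that repeat a pose let the fingers close. It gives the time, the measured TCP pose, the force, the opening and the grip force at its end, in the units of the state.
- manip.sense(): the state, without advancing time (a new reading comes with each control period).
- manip.snapshot(name): name is "scene" or "top" or "wrist"; returns a dict with "pixels" (420x560x3 uint8, red, green, blue), "depth" (420x560 float32, m along the optical axis (not along the pixel's ray), 0 where there is no reading), "intrinsics" (3x3 intrinsics, pixels), "R" (3x3) and "t" (3): a world point X has camera coordinates R X + t. Camera axes: x right, y down, z forward; pixel columns grow to the right and rows downward; lengths in m; the calibration is good to about 2 mm. A picture is of the moment at which its call begins.
- manip.sign_off(): hands the job in; it is judged then, once.
The state is a dict: "t": time; "q": joint angles; "qd": joint speeds; "tau": joint torques, N m; "tcp_pos": TCP position; "tool_rot": TCP orientation; "force": force on the tool from outside, world axes, zero at the start; "ft_torque": the same for the moment, N m; "finger_gap": opening from 0.0 (shut) to 1.0 (fully open); "gripper_force": force on a finger pad.
Only numpy, scipy, OpenCV 4.12 (cv2) and the standard library are available. Lean on these libraries where they do the work, as an engineer would, in place of code of your own. Each camera call takes 0.05 s, during which the arm holds its last target. There are 200 camera calls.

## Task

Check that the press feed wheel on its bench stand runs freely: with a fingertip flick it into a brisk anticlockwise spin (seen from above) and leave it untouched while the upright lug goes past the pointer at least once. Then, while it is still turning, brake it with a fingertip and leave it at rest, finger clear, with the pointer pointing straight at the lug. Only push and touch: do not grip the lug, and leave everything else on the table alone.

Things in the scene. Friction and masses are not known exactly. Their poses are not given: they have to be found in the camera images.
- wheel (a joint): Turn of the wheel about its upright axis, rad, counted on over full turns; grows anticlockwise seen from above. At 0 and every 2 pi the lug stands exactly at the pointer. Starts between -3.9 and -1.0. Very free bearing: a flick to 2.5 rad/s carries it well over a full turn, losing 0.2 to 0.4 rad/s each second. A fingertip pressed on its top stops it within about 0.1 s and can drag it round.
- wheel_centre (a point): Centre of the wheel's flat top, on its axis, 59 to 61 mm above the table. Wheel: 220 mm across, 14 mm thick, 0.9 kg, black rubber face, on a sprung bearing: it sinks 1 mm per 2 N pressed, 6 mm at most. The top is bare and flat from radius 20 to 68 mm all round (room for a braking finger). Hub cap 36 mm across, 6 mm high. Opposite the lug: flat balance weight 8 mm high, 60 mm wide, radius 69 to 99 mm. Turns with the wheel, z up.
- lug (a point): Centre of the top of the index lug, an upright block on the wheel: 30 mm along the radius (from radius 72 to 102 mm, centre 87 mm), 18 mm wide across it, standing 28 mm above the wheel's top face, so 88 mm above the table. It turns with the wheel and is what a finger can push to flick it.
- pointer (a point): Tip of the fixed pointer, 115 mm from the wheel's axis and 69 mm above the table, 5 mm outside the wheel's edge, pointing level at the axis. It is carried by a post 20 mm wide, 74 mm high, whose outside is 152 mm from the axis.
- stand: Fixed stand under the wheel: grey base plate 200 x 200 x 12 mm with a round pedestal, bolted down. Origin on the table under the wheel's axis; its -x axis points from the wheel's axis to the pointer, z up.
- bearing: Bystander, leave alone: steel ring lying flat, 52 mm across, 16 mm high, near the wheel stand. Origin at its underside.
- grease: Bystander, leave alone: small closed jar with a black cap, 52 mm across, 60 mm high, near the wheel stand. Origin at its underside.
- spanner: Bystander, leave alone: open-ended spanner lying flat beside the wheel stand. Origin at its underside.
- ink_a: Bystander, leave alone: large closed ink tin, 100 mm across, 110 mm high, on the left. Origin at its underside.
- ink_b: Bystander, leave alone: smaller closed ink tin, 84 mm across, 90 mm high, on the left. Origin at its underside.
- ink_knife: Bystander, leave alone: ink knife (flat spatula) lying on the right. Origin at its underside.
- loupe: Bystander, leave alone: black printer's loupe, 44 mm across, 50 mm high, on the right. Origin at its underside.

How it is judged:
By the outcome, as a careful person would: the job done as asked, in the order asked, and still so for the second after the job is handed in, with the robot touching nothing.
It also fails if it takes over 58 s, if anything falls off the work surface, if the arm or the gripper's body presses on something with over 40 N, if the wrist force passes 120 N, or if a joint passes its speed limit or range.

## Working session

There is one attempt and no reset: what is moved stays moved. The work goes in short steps, Python scripts to look and compute and a tool call to move; the robot and the scene stay as the last step left them, time stands still between calls to the robot, and variables do not carry over. Pictures are saved under pics/ and viewed, at most 10 in all, crops included, and the job is handed in when it is done.

Besides the shell and the picture viewer there is one more tool, called by a JSON object that holds its "fn" and its "kwargs". apply_moves: Moves the arm, as the interface text tells. Shifts and turns lie within -1 to 1; 1 stands for 800 mm of shift or 180 degrees of turn. Its arguments: {"type":"object","properties":{"claw":{"type":"array","items":{"type":"number"}},"travel":{"type":"array","items":{"type":"array","items":{"type":"number"}}},"turn":{"type":"array","items":{"type":"array","items":{"type":"number"}}},"newtons":{"type":"number"}},"required":["claw","travel","turn"]}

```bash
mkdir -p pics; python3 - <<'E'
from station import manip
import cv2,numpy as np
s=manip.sense();print({k:np.round(s[k],3) for k in('t','tcp_pos','tool_rot','force','finger_gap')})
for n in('top','scene'):
    p=manip.snapshot(n);cv2.imwrite(f'pics/{n}0.png',p['pixels'][...,::-1]);print(n,np.round(p['R'],3).tolist(),p['t'],p['intrinsics'].tolist())
    np.savez(f'pics/{n}0.npz',**p)
E
```

```text
{'t': np.float64(0.0), 'tcp_pos': array([0.227, 0.582, 0.23 ]), 'tool_rot': array([ 0.185,  0.983, -0.001, -0.   ]), 'force': array([-0.645,  0.438, -0.348]), 'finger_gap': np.float64(1.0)}
top [[-0.019, -1.0, -0.004], [-0.99, 0.019, -0.142], [0.142, 0.001, -0.99]] [0.02100889 0.6122652  1.21026202] [[389.04527053630017, 0.0, 283.42391536101877], [0.0, 389.04527053630017, 206.24425120818202], [0.0, 0.0, 1.0]]
scene [[0.534, 0.845, -0.005], [0.475, -0.305, -0.826], [-0.699, 0.439, -0.564]] [-0.3192051  -0.22056415  1.80842923] [[440.09239943399535, 0.0, 278.27944190391554], [0.0, 440.09239943399535, 216.8959217603243], [0.0, 0.0, 1.0]]
```

View pics/top0.png

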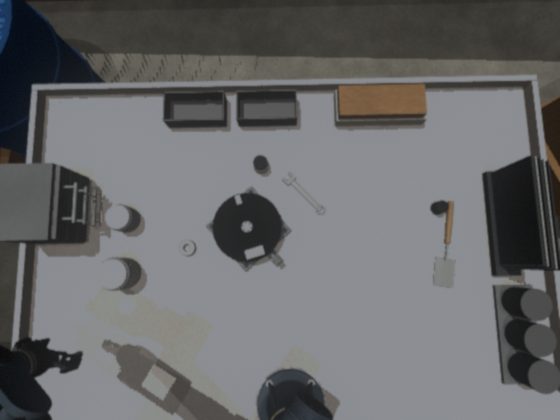

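View pics/scene0.png

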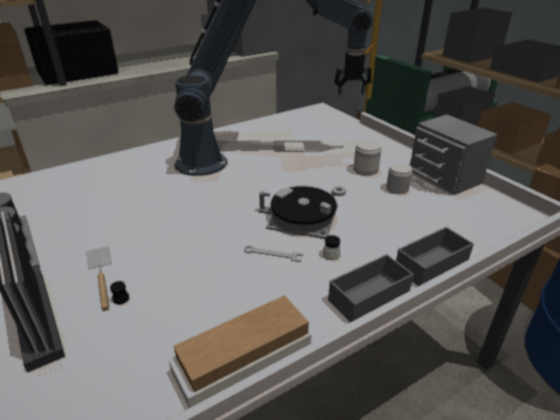

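Top view: wheel centre is near (247,227), lug at (238,199), white balance weight at (254,253), pointer post at (278,260), jar at (261,163), ring at (188,248). The scene view agrees. Next I'll measure these.

```bash
cat > h.py <<'E'
import numpy as np,cv2
def cast(p,uv,z):
    uv=np.atleast_2d(np.asarray(uv,float));K=p['intrinsics'];R=p['R'];t=p['t']
    d=np.c_[(uv-K[:2,2])/[K[0,0],K[1,1]],np.ones(len(uv))]@R   # R^T d
    c=-R.T@t
    return c+d*((z-c[2])/d[:,2])[:,None]
def world(p):
    K=p['intrinsics'];h,w=p['depth'].shape;v,u=np.mgrid[:h,:w]
    D=p['depth'];X=np.stack([(u-K[0,2])/K[0,0]*D,(v-K[1,2])/K[1,1]*D,D],-1)
    return (X-p['t'])@p['R']
E
python3 - <<'E'
from h import *
p=dict(np.load('pics/top0.npz'));g=cv2.cvtColor(p['pixels'],cv2.COLOR_RGB2GRAY)
W=world(p)
m=np.zeros_like(g);m[180:275,200:295]=(g[180:275,200:295]<45)*255
m=cv2.morphologyEx(m,cv2.MORPH_CLOSE,np.ones((15,15)));m=cv2.morphologyEx(m,cv2.MORPH_OPEN,np.ones((21,21)))
c=max(cv2.findContours(m,0,1)[0],key=cv2.contourArea);e=cv2.fitEllipse(c);print(e)
print('centre',cast(p,e[0],.06))
for n,(u,v) in dict(hub=(247,227),lug=(238,199),wt=(254,253),post=(278,260),jar=(261,163)).items(): print(n,cast(p,(u,v),dict(hub=.066,lug=.088,wt=.068,post=.074,jar=.06)[n]).round(3),W[v-2:v+3,u-2:u+3,2].round(3).max())
I=cv2.resize(p['pixels'][170:290,190:310],None,fx=5,fy=5,interpolation=cv2.INTER_CUBIC);cv2.imwrite('pics/c0.png',cv2.convertScaleAbs(I[...,::-1],alpha=1.6))
E
```

```text
((246.94189453125, 227.48880004882812), (62.97291564941406, 64.99279022216797), 84.37732696533203)
centre [[0.5446671  0.12587761 0.06      ]]
hub [[0.546 0.125 0.066]] 0.07
lug [[0.632 0.151 0.088]] 0.093
wt [[0.464 0.104 0.068]] 0.074
post [[0.441 0.029 0.074]] 0.078
jar [[0.753 0.079 0.06 ]] 0.066
```

View pics/c0.png

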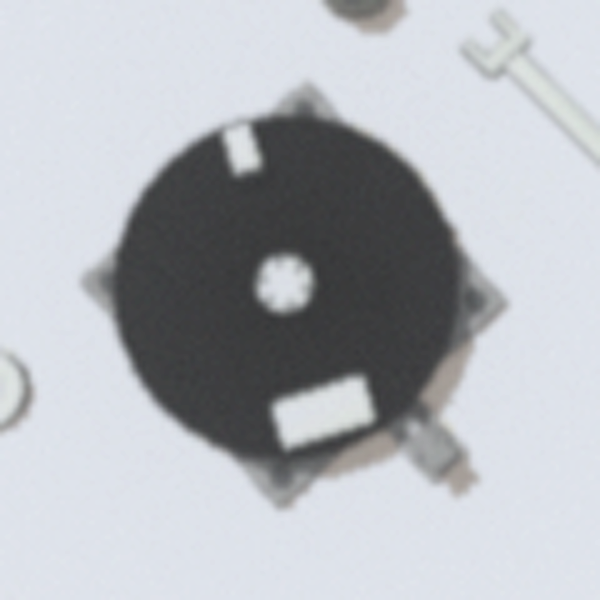

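The crop, in original pixels, shows the hub at (247,226.8), lug at (238.4,199.8), weight at (254.8,252.4) and post at (276.4,258.6). The four base plate corners are also clear, so I can get the pointer direction from them.

```bash
cat >> h.py <<'E'
C=np.array([.545,.1255])
def ang(d): return np.degrees(np.arctan2(d[...,1],d[...,0]))
E
python3 - <<'E'
from h import *
p=dict(np.load('pics/top0.npz'));f=lambda u,v:(u/5+190-.4,v/5+170-.4)
h=lambda u,v,z:cast(p,f(u,v),z)[0,:2]
hub=h(285,284,.066);lug=h(242,149,.088);wt=h(324,412,.068);post=h(432,443,.074)
print('hub',hub,'lug',lug,wt,post)
print('lug ang',ang(lug-hub),np.linalg.norm(lug-hub),'wt',ang(hub-wt),'lug-wt',ang(lug-wt))
print('post',ang(post-hub),np.linalg.norm(post-hub))
T,L,Rr,B=[h(*c,.012) for c in((308,84),(81,282),(509,300),(284,508))]
print('corner centre',(T+B)/2,(L+Rr)/2,'sides',np.linalg.norm(T-L),np.linalg.norm(B-Rr))
print('pointer dir',ang((Rr+B)/2-(T+L)/2),ang(B-L),ang(Rr-T),ang(T-B)-135+0,ang(Rr-L))
from scipy.spatial.transform import Rotation as Ro
from station import manip
p=manip.snapshot('wrist');s=manip.sense();c=-p['R'].T@p['t'];M=Ro.from_quat(s['tool_rot']).as_matrix()
print('cam in tool',M.T@(c-s['tcp_pos']),(p['R']@M).round(2).tolist(),p['intrinsics'][0,0]);print(M.round(4).tolist(),s['tcp_pos'])
E
```

```text
hub [0.54757751 0.12635806] lug [0.63046298 0.1506098 ] [0.46711608 0.10232076] [0.44669898 0.03534484]
lug ang 16.309128355859848 0.08636056986709428 wt 16.633153676834016 lug-wt 16.468872199832216
post -137.94303010627016 0.13586715815125275
corner centre [0.54672733 0.12428145] [0.54787753 0.12520298] sides 0.1981890623140863 0.19831872745975168
pointer dir -138.2944223079472 -138.31661284549781 -138.27189934642485 -138.57681670437123 -93.49565048842041
cam in tool [ 0.08160709 -0.00015993 -0.1423143 ] [[0.0, 1.0, 0.0], [-0.95, 0.0, -0.33], [-0.33, -0.0, 0.95]] 340.88132997201205
[[-0.9317, 0.3633, -0.0008], [0.3633, 0.9317, -0.0014], [0.0003, -0.0016, -1.0]] [0.22674769 0.58185405 0.23056793]
```

{"fn": "apply_moves", "kwargs": {"claw": [-1, -1, -1, -1, -1], "travel": [[-0.684, -0.364, 0], [-0.684, -0.364, 0], [-0.684, -0.364, 0], [-0.684, -0.364, 0], [-0.684, -0.364, 0]], "turn": [[0, 0, -0.347], [0, 0, -0.347], [0, 0, -0.347], [0, 0, -0.347], [0, 0, -0.347]], "newtons": 20}}

```text
t: 0.57
tcp_pos: [0.3549, 0.4334, 0.2311]
tool_rot: [-0.109, 0.994, -0.0, -0.0]
force: [0.5, 0.4, -0.0]
finger_gap: 0.299
gripper_force: 0.0
```

```bash
cat >> h.py <<'E'
C=np.array([.547,.1255]);PA=-138.2
from scipy.spatial.transform import Rotation as Ro
def goto(s,xyz,xang):
    M=Ro.from_quat(s['tool_rot']).as_matrix();d=M.T@(np.array(xyz)-s['tcp_pos'])
    x,z=np.array([np.cos(np.radians(xang)),np.sin(np.radians(xang)),0]),np.array([0,0,-1.])
    T=np.c_[x,np.cross(z,x),z];r=Ro.from_matrix(M.T@T).as_rotvec()
    return (d/.8).round(4),(r/np.pi).round(4)
def pol(a,r): return C+r*np.array([np.cos(np.radians(a)),np.sin(np.radians(a))])
E
python3 - <<'E'
from h import *;from station import manip
s=manip.sense();print(s['t'],s['tcp_pos'],s['q'].round(2) if hasattr(s['q'],'round') else s['q']);print(goto(s,[*pol(-9.5,.085),.2],221))
E
```

```text
0.5667 [0.35486499 0.43336941 0.23106053] [ 0.69  0.44  1.6  -0.    1.1  -1.1 ]
(array([-0.2497, -0.4675,  0.0388]), array([-1.000e-04, -2.000e-04, -1.583e-01]))
```

{"fn": "apply_moves", "kwargs": {"claw": [-1, -1, -1, -1, -1], "travel": [[-0.25, -0.4675, 0.039], [-0.25, -0.4675, 0.039], [-0.25, -0.4675, 0.039], [-0.25, -0.4675, 0.039], [-0.25, -0.4675, 0.039]], "turn": [[0, 0, -0.158], [0, 0, -0.158], [0, 0, -0.158], [0, 0, -0.158], [0, 0, -0.158]]}}

```text
t: 0.98
tcp_pos: [0.4802, 0.2861, 0.2168]
tool_rot: [-0.349, 0.937, 0.0, -0.0]
force: [0.1, -0.1, 0.4]
finger_gap: -0.002
gripper_force: 0.0
```

```bash
python3 - <<'E'
from h import *;from station import manip
s=manip.sense();print(s['t'],s['tcp_pos']);print(goto(s,[*pol(-9.5,.085),.16],221))
E
```

```text
0.9833 [0.48016476 0.28610278 0.21684611]
(array([ 0.0004, -0.2883,  0.0709]), array([ 0.0002, -0.0001, -0.0007]))
```

{"fn": "apply_moves", "kwargs": {"claw": [-1, -1, -1, -1, -1], "travel": [[0, -0.288, 0.07], [0, -0.288, 0.07], [0, -0.288, 0.07], [0, -0.288, 0.07], [0, -0.288, 0.07]], "turn": [[0, 0, 0], [0, 0, 0], [0, 0, 0], [0, 0, 0], [0, 0, 0]]}}

```text
t: 1.4
tcp_pos: [0.6122, 0.1319, 0.1671]
tool_rot: [-0.347, 0.938, 0.0, -0.0]
force: [1.0, 0.2, 0.7]
finger_gap: 0.001
gripper_force: 0.0
```

{"fn": "apply_moves", "kwargs": {"claw": [-1, -1, -1], "travel": [[0, -0.03, 0], [0, -0.03, 0], [0, -0.03, 0]], "turn": [[0, 0, 0], [0, 0, 0], [0, 0, 0]]}}

```text
t: 1.65
tcp_pos: [0.6275, 0.114, 0.1671]
tool_rot: [-0.345, 0.938, 0.0, -0.0]
force: [-0.2, 0.5, -0.0]
finger_gap: -0.004
gripper_force: 0.0
```

```bash
python3 - <<'E'
from h import *;from station import manip
s=manip.sense();print(s['t'],s['tcp_pos']);print(goto(s,[*pol(-9.5,.085),.074],221))
p=manip.snapshot('wrist');cv2.imwrite('pics/w1.png',p['pixels'][...,::-1]);np.savez('pics/w1.npz',**p)
E
```

```text
1.65 [0.62746345 0.11403699 0.1670989 ]
(array([-0.0012, -0.0053,  0.1164]), array([ 0.0003, -0.0002, -0.0033]))
```

View pics/w1.png

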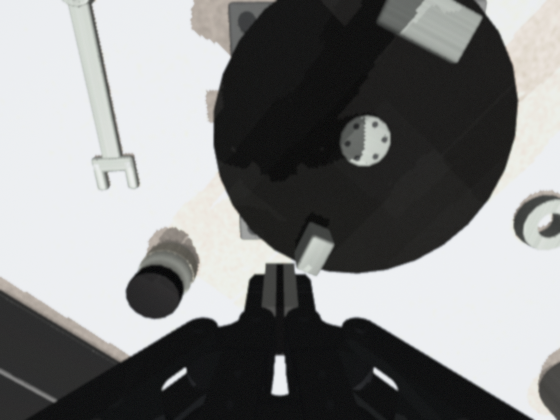

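The wrist view shows the fingertips at (280,270), the lug just ahead at (316,250), the hub at (365,140), the jar at (155,290) and the spanner at (100,100). Nothing is in the way, so I'll lower beside the lug and plan the arc.

{"fn": "apply_moves", "kwargs": {"claw": [-1, -1, -1, -1], "travel": [[0, -0.005, 0.05], [0, -0.005, 0.1], [0, -0.005, 0.116], [0, -0.005, 0.116]], "turn": [[0, 0, -0.003], [0, 0, -0.003], [0, 0, -0.003], [0, 0, -0.003]]}}

```text
t: 2.03
tcp_pos: [0.6251, 0.1139, 0.0714]
tool_rot: [-0.352, 0.936, 0.002, -0.005]
force: [0.4, 0.7, -0.8]
finger_gap: -0.0
gripper_force: 0.0
```

```bash
python3 - <<'E'
from h import *;from station import manip
p=dict(np.load('pics/w1.npz'));h=cast(p,(365,140),.066)[0];l=cast(p,(318,236),.088)[0];print('hub',h,'lug',l,ang(l[:2]-C))
s=manip.sense();print(s['t'],s['tcp_pos'],s['force']);a0=ang(s['tcp_pos'][:2]-C);print(a0)
for d in(3,11,25,40,55,68):print(d,goto(s,[*pol(a0+d,.085),.074],221)[0])
s['tcp_pos']=np.array([*pol(a0+55,.085),.074])
for a,r,z in((a0+62,.085,.08),(a0+62,.08,.12),(165,.042,.12),(165,.042,.08)):print(goto(s,[*pol(a,r),z],221)[0])
E
```

```text
hub [0.55054471 0.12509639 0.066     ] lug [0.62087212 0.14137772 0.088     ] 12.130335002727115
2.0333 [0.62514514 0.11385508 0.071392  ] [ 0.38233167  0.68977099 -0.79071568]
-8.475652686277725
3 [-0.009  -0.002  -0.0033]
11 [-0.019   0.0089 -0.0033]
25 [-0.0326  0.0309 -0.0033]
40 [-0.0408  0.0574 -0.0032]
55 [-0.0419  0.0852 -0.003 ]
68 [-0.037   0.1087 -0.0028]
[ 0.002   0.0129 -0.0074]
[ 0.0085  0.0119 -0.0574]
[ 0.1354  0.0342 -0.0563]
[ 0.135   0.0339 -0.0063]
```

{"fn": "apply_moves", "kwargs": {"claw": [-1, -1, -1, -1, -1], "travel": [[-0.009, -0.002, -0.003], [-0.019, 0.009, -0.003], [-0.0325, 0.031, -0.003], [-0.041, 0.0575, -0.003], [-0.042, 0.085, -0.003]], "turn": [[0, 0, 0], [0, 0, 0], [0, 0, 0], [0, 0, 0], [0, 0, 0]]}}

```text
t: 2.45
tcp_pos: [0.6135, 0.1882, 0.081]
tool_rot: [-0.351, 0.936, -0.001, 0.004]
force: [-0.5, -0.5, 0.0]
finger_gap: -0.003
gripper_force: 0.4
```

{"fn": "apply_moves", "kwargs": {"claw": [-1, -1, -1, -1], "travel": [[0.002, 0.013, -0.01], [0.0085, 0.013, -0.06], [0.05, 0.025, -0.06], [0.1, 0.03, -0.056]], "turn": [[0, 0, 0], [0, 0, 0], [0, 0, 0], [0, 0, 0]]}}

```text
t: 2.78
tcp_pos: [0.5393, 0.1533, 0.1277]
tool_rot: [-0.353, 0.936, -0.002, 0.007]
force: [-0.2, -0.7, -0.1]
finger_gap: 0.002
gripper_force: 0.0
```

```bash
cat > look.py <<'E'
from h import *;from station import manip
import sys
ts=[]
for i in range(int(sys.argv[2])):
    s=manip.sense();p=manip.snapshot('wrist');np.savez(f'pics/{sys.argv[1]}{i}.npz',**p)
    cv2.imwrite(f'pics/{sys.argv[1]}{i}.png',p['pixels'][...,::-1]);ts.append(s['t'])
print(np.round(ts,3),s['tcp_pos'],np.round(s['force'],1),goto(s,[*pol(165,.042),.08],221))
E
python3 look.py f 3; python3 - <<'E'
import cv2,numpy as np
cv2.imwrite('pics/f.png',np.hstack([cv2.resize(cv2.imread(f'pics/f{i}.png'),(400,300)) for i in(0,2)]))
E
```

```text
[2.783 2.833 2.883] [0.52534889 0.14984441 0.12324927] [-0.3  0.1 -0.4] (array([0.0284, 0.0025, 0.0543]), array([ 0.0019, -0.0029,  0.0007]))
```

View pics/f.png

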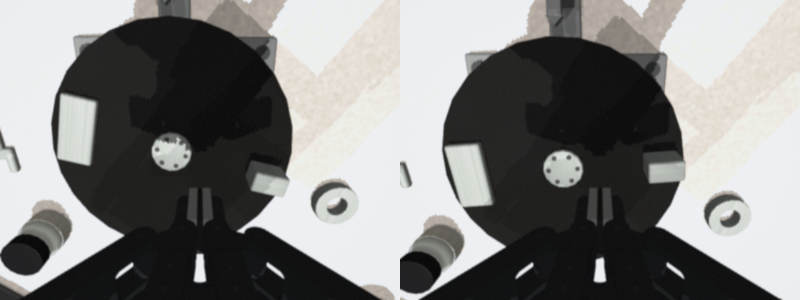

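The wheel is spinning. Between the two frames the lug, on the right at about (268,178) then (665,168), and the weight, on the left, have both turned. I'll build an angle detector next.

```bash
cat >> h.py <<'E'
def wheel(p):
    W=world(p);g=cv2.cvtColor(p['pixels'],cv2.COLOR_RGB2GRAY);d=W[...,:2]-C;r=np.hypot(d[...,0],d[...,1]);z=W[...,2]
    out=[]
    for lo,hi,r0,r1,o in((.082,.096,.066,.108,0),(.063,.0765,.064,.104,180)):
        m=(p['depth']>0)&(g>100)&(z>lo)&(z<hi)&(r>r0)&(r<r1)
        n,L,st,ce=cv2.connectedComponentsWithStats(m.astype(np.uint8))
        if n<2 : out.append((None,0));continue
        k=1+st[1:,4].argmax();q=W[L==k][:,:2].mean(0)
        out.append((round(float((ang(q-C)-o-PA+180)%360-180),1),int(st[k,4]),np.hypot(*(q-C)).round(3)))
    return out
E
python3 - <<'E'
from h import *
for i in range(3): print(wheel(dict(np.load(f'pics/f{i}.npz'))))
E
```

```text
[(-106.2, 1277, np.float64(0.085)), (-103.2, 4520, np.float64(0.085))]
[(-97.1, 1299, np.float64(0.085)), (-94.4, 4190, np.float64(0.085))]
[(-88.0, 1414, np.float64(0.084)), (-85.7, 4004, np.float64(0.086))]
```

{"fn": "apply_moves", "kwargs": {"claw": [-1, -1, -1, -1], "travel": [[0.0284, 0.0025, 0.0], [0.0284, 0.0025, 0.03], [0.0284, 0.0025, 0.053], [0.0284, 0.0025, 0.053]], "turn": [[0, 0, 0], [0, 0, 0], [0, 0, 0], [0, 0, 0]]}}

```text
t: 3.27
tcp_pos: [0.5161, 0.1379, 0.0791]
tool_rot: [-0.351, 0.936, 0.0, -0.0]
force: [0.6, -0.1, -0.2]
finger_gap: 0.003
gripper_force: 0.0
```

{"fn": "apply_moves", "kwargs": {"claw": [-1, -1, -1, -1, -1], "travel": [[0, 0, 0], [0, 0, 0], [0, 0, 0], [0, 0, 0], [0, 0, 0]], "turn": [[0, 0, 0], [0, 0, 0], [0, 0, 0], [0, 0, 0], [0, 0, 0]]}}

```text
t: 3.68
tcp_pos: [0.5165, 0.138, 0.0807]
tool_rot: [-0.351, 0.936, -0.0, 0.001]
force: [0.2, -0.1, -0.4]
finger_gap: 0.0
gripper_force: 0.0
```

```bash
cat > meas.py <<'E'
from h import *;from station import manip
import sys
for i in range(int(sys.argv[1])):
    s=manip.sense();p=manip.snapshot('wrist');print(round(float(s['t']),3),wheel(p))
s=manip.sense();print(round(float(s['t']),3),np.round(s['tcp_pos'],4),np.round(s['force'],1),ang(s['tcp_pos'][:2]-C).round(1),np.hypot(*(s['tcp_pos'][:2]-C)).round(4),goto(s,[*pol(165,.042),.08],221))
cv2.imwrite('pics/last.png',p['pixels'][...,::-1]);np.savez('pics/last.npz',**p)
E
python3 meas.py 6
```

```text
3.683 [(51.1, 2825, np.float64(0.087)), (56.4, 13, np.float64(0.098))]
3.733 [(59.2, 2661, np.float64(0.087)), (74.1, 123, np.float64(0.088))]
3.783 [(67.1, 2415, np.float64(0.087)), (78.8, 1095, np.float64(0.085))]
3.833 [(75.0, 2140, np.float64(0.087)), (83.3, 2123, np.float64(0.084))]
3.883 [(82.9, 2011, np.float64(0.087)), (87.6, 3243, np.float64(0.083))]
3.933 [(90.6, 2005, np.float64(0.088)), (91.6, 4430, np.float64(0.082))]
3.983 [0.5157 0.1378 0.0799] [-0.1  0.6 -0.4] 158.6 0.0336 (array([ 0.0099,  0.0063, -0.0001]), array([-0.    ,  0.    ,  0.0007]))
```

{"fn": "apply_moves", "kwargs": {"claw": [-1, -1, -1, -1, -1], "travel": [[0.01, 0.006, 0.005], [0.01, 0.006, 0.01], [0.01, 0.006, 0.015], [0.01, 0.006, 0.0175], [0.01, 0.006, 0.0175]], "turn": [[0, 0, 0], [0, 0, 0], [0, 0, 0], [0, 0, 0], [0, 0, 0]]}}

```text
t: 4.4
tcp_pos: [0.5067, 0.1361, 0.0653]
tool_rot: [-0.351, 0.936, 0.0, -0.0]
force: [0.6, -0.3, -0.6]
finger_gap: -0.002
gripper_force: 0.0
```

{"fn": "apply_moves", "kwargs": {"claw": [-1, -1, -1, -1, -1], "travel": [[0, 0, 0], [0, 0, 0], [0, 0, 0], [0, 0, 0], [0, 0, 0]], "turn": [[0, 0, 0], [0, 0, 0], [0, 0, 0], [0, 0, 0], [0, 0, 0]]}}

```text
t: 4.82
tcp_pos: [0.5067, 0.1361, 0.066]
tool_rot: [-0.351, 0.936, -0.0, 0.0]
force: [0.0, 0.4, 0.7]
finger_gap: 0.002
gripper_force: 0.0
```

{"fn": "apply_moves", "kwargs": {"claw": [-1, -1, -1], "travel": [[0, 0, 0], [0, 0, 0], [0, 0, 0]], "turn": [[0, 0, 0], [0, 0, 0], [0, 0, 0]]}}

```text
t: 5.07
tcp_pos: [0.5066, 0.1361, 0.0659]
tool_rot: [-0.351, 0.936, -0.0, 0.0]
force: [0.4, -0.1, -0.8]
finger_gap: 0.002
gripper_force: 0.0
```

```bash
python3 meas.py 4
```

```text
5.067 [(-102.7, 56, np.float64(0.084)), (-104.6, 6911, np.float64(0.085))]
5.117 [(-101.1, 114, np.float64(0.081)), (-97.9, 6497, np.float64(0.085))]
5.167 [(-89.6, 180, np.float64(0.096)), (-91.3, 6109, np.float64(0.085))]
5.217 [(-84.9, 1029, np.float64(0.091)), (-84.8, 5778, np.float64(0.085))]
5.267 [0.5066 0.1361 0.0659] [-0.8  0.6 -0.3] 165.3 0.0418 (array([-0.0001,  0.0004, -0.0176]), array([-0.    ,  0.    ,  0.0007]))
```

{"fn": "apply_moves", "kwargs": {"claw": [-1, -1, -1, -1, -1], "travel": [[0, 0, 0], [0, 0, 0], [0, 0, 0], [0, 0, 0], [0, 0, 0]], "turn": [[0, 0, 0], [0, 0, 0], [0, 0, 0], [0, 0, 0], [0, 0, 0]]}}

```text
t: 5.68
tcp_pos: [0.5066, 0.1361, 0.0659]
tool_rot: [-0.351, 0.936, -0.0, -0.0]
force: [0.4, 0.3, -0.2]
finger_gap: 0.001
gripper_force: 0.0
```

```bash
python3 meas.py 1
```

```text
5.683 [(-22.6, 1281, np.float64(0.089)), (None, 0)]
5.733 [0.5066 0.1361 0.0659] [-0.4  0.1 -0.1] 165.3 0.0418 (array([-0.0001,  0.0003, -0.0176]), array([-0.    ,  0.    ,  0.0007]))
```

```bash
python3 meas.py 1
```

```text
5.733 [(-17.5, 2648, np.float64(0.086)), (None, 0)]
5.783 [0.5066 0.1361 0.0659] [ 0.2  0.  -0.8] 165.3 0.0418 (array([-0.0001,  0.0003, -0.0176]), array([0.    , 0.    , 0.0007]))
```

{"fn": "apply_moves", "kwargs": {"claw": [-1, -1, -1, -1], "travel": [[0, 0, 0.011], [0, 0, 0.011], [0, 0, 0.011], [0, 0, 0.011]], "turn": [[0, 0, 0], [0, 0, 0], [0, 0, 0], [0, 0, 0]]}}

```text
t: 6.12
tcp_pos: [0.5069, 0.1361, 0.0572]
tool_rot: [-0.351, 0.936, -0.0, 0.0]
force: [-0.2, 0.1, 5.1]
finger_gap: 0.004
gripper_force: 2.6
```

```bash
python3 meas.py 2
```

```text
6.117 [(1.4, 3819, np.float64(0.085)), (None, 0)]
6.167 [(1.4, 3821, np.float64(0.085)), (None, 0)]
6.217 [0.5069 0.1361 0.0573] [-0.2 -1.   4.3] 165.2 0.0415 (array([ 0.0002,  0.0006, -0.0284]), array([-0.0001,  0.0002,  0.0006]))
```

View pics/last.png

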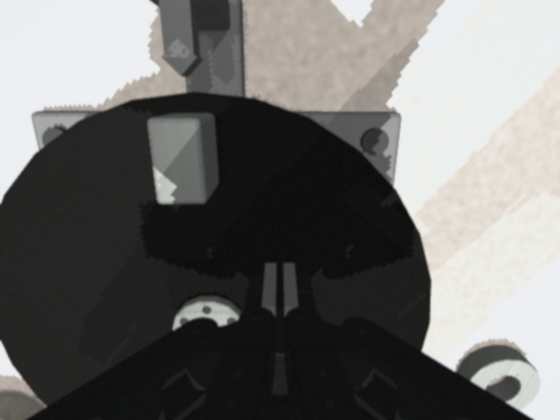

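The finger has stopped the wheel with the lug top at about (182,160), nearly in line with the pointer tip at (183,76). I'll measure the lug and pointer bearings in this one frame.

```bash
python3 - <<'E'
from h import *
p=dict(np.load('pics/last.npz'));W=world(p);z=W[...,2]
v,u=np.mgrid[:420,:560]
m=(u>140)&(u<225)&(v>105)&(v<215)&(z>.08)&(z<.1)
q=W[m];print(len(q),np.percentile(q[:,2],[5,50,95]))
k=abs(q[:,2]-np.median(q[:,2]))<.003;q=q[k]
rc=cv2.minAreaRect((q[:,:2]*1e4).astype(np.float32));print('lug rect',rc, 'c',np.array(rc[0])/1e4)
lug=np.array(rc[0])/1e4
mm=(u>140)&(u<260)&(v<85)&(z>.055)&(z<.08);print(mm.sum())
tip=cast(p,(183,76),.069)[0,:2];print('tip',tip,np.linalg.norm(tip-C),ang(tip-C))
hub=cast(p,(207,322),.066)[0,:2];print('hub',hub)
sh=[cast(p,uv,.069)[0,:2] for uv in((180,20),(182,62))];print('shaft dir',ang(sh[0]-sh[1]),'lug->tip dir',ang(tip-lug),'lug ang from C',ang(lug-C),'lug r',np.linalg.norm(lug-C))
I=p['pixels'][:220,100:260];cv2.imwrite('pics/c2.png',cv2.convertScaleAbs(cv2.resize(I,None,fx=2.7,fy=2.7,interpolation=cv2.INTER_CUBIC)[...,::-1],alpha=1.8))
E
```

```text
4681 [0.08319623 0.08519101 0.08626039]
lug rect ((4855.26171875, 683.9080810546875), (299.4957580566406, 185.3035888671875), 41.87019348144531) c [0.48552617 0.06839081]
2845
tip [0.46430307 0.05023835] 0.11181725878244364 -137.69498419615522
hub [0.5446437 0.1210766]
shaft dir -141.26285207259033 lug->tip dir -139.45909840649517 lug ang from C -137.10791055133 lug r 0.08390763578595477
```

View pics/c2.png

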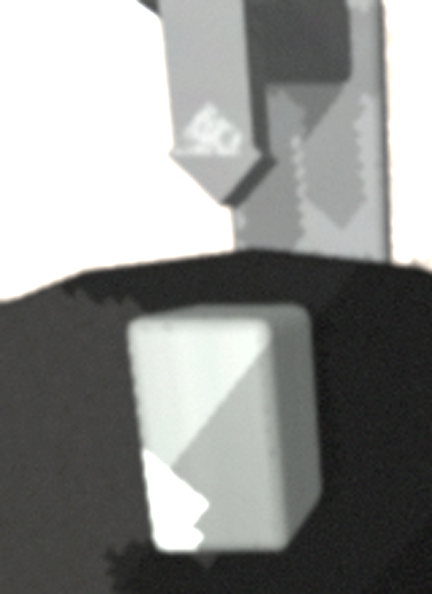

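By three estimates the lug is within about 1° of the pointer line: 0.1° by block orientation, 0.9° by the tip line and 1.1° by centre bearing. That's good enough, so I'll lift straight up, retreat and check.

{"fn": "apply_moves", "kwargs": {"claw": [-1, -1, -1, -1, -1], "travel": [[0, 0, -0.005], [0, 0, -0.02], [0, 0, -0.06], [0, 0, -0.11], [0, 0, -0.15]], "turn": [[0, 0, 0], [0, 0, 0], [0, 0, 0], [0, 0, 0], [0, 0, 0]]}}

```text
t: 6.63
tcp_pos: [0.506, 0.1362, 0.1784]
tool_rot: [-0.351, 0.936, 0.0, -0.001]
force: [0.8, 0.4, 0.1]
finger_gap: -0.002
gripper_force: 0.0
```

{"fn": "apply_moves", "kwargs": {"claw": [-1, -1, -1, -1, -1], "travel": [[0, 0.05, 0], [0, 0.1, 0], [0, 0.15, 0], [0, 0.2, 0], [0, 0.25, 0]], "turn": [[0, 0, 0], [0, 0, 0], [0, 0, 0], [0, 0, 0], [0, 0, 0]]}}

```text
t: 7.05
tcp_pos: [0.3732, 0.2876, 0.177]
tool_rot: [-0.351, 0.936, 0.0, -0.0]
force: [0.2, 0.3, 0.1]
finger_gap: -0.003
gripper_force: 0.0
```

```bash
python3 - <<'E'
from h import *;from station import manip
s=manip.sense();print(s['t'],s['tcp_pos'],s['force'])
p=manip.snapshot('top')
for _ in range(6): manip.snapshot('top')
p2=manip.snapshot('top')
print(np.abs(p['pixels'][185:270,205:290].astype(int)-p2['pixels'][185:270,205:290]).max())
print(wheel(p2),wheel(p))
I=cv2.resize(p2['pixels'][170:290,190:310],None,fx=5,fy=5,interpolation=cv2.INTER_CUBIC);cv2.imwrite('pics/c3.png',cv2.convertScaleAbs(I[...,::-1],alpha=1.6))
E
```

```text
7.05 [0.37320056 0.28762825 0.17703512] [0.17959992 0.27470696 0.09265468]
9
[(-0.2, 50, np.float64(0.085)), (-0.1, 168, np.float64(0.085))] [(-0.2, 50, np.float64(0.085)), (-0.1, 166, np.float64(0.085))]
```

View pics/c3.png

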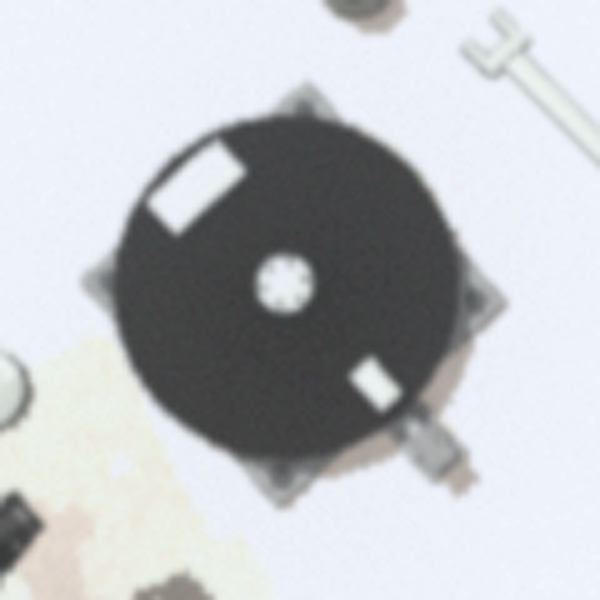

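The top view shows the lug at (375,383) in the crop, pointing straight at the pointer at (403,420). It is within 0.2°, the wheel is at rest, the finger is clear and nothing else has moved.

```bash
python3 -c "
from station import manip
print(manip.sign_off())"
```

```text
the job is handed in; nothing more can be done
None
```

I flicked the wheel anticlockwise to about 3 rad/s, the lug passed the pointer once untouched, and I braked it with a fingertip on the second pass; it is at rest with the lug within about 1° of the pointer, finger clear, and the job is handed in.

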